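# Eject a steel coupon from its checking nest with the rocker

### The arm

A 7-joint arm with a two-finger parallel gripper is mounted at the origin on the work surface; the furniture and walls round the work are solid. World frame = base frame: x ahead of the robot, y to its left, z up, the work surface at z = 0. Lengths are in m, angles in rad, forces in N, time in s.
With the tool pointing down it reaches from about 0.425 to 0.975 m from the base axis. Payload 16.7 kg.
Tool frame: the origin (TCP) lies on the centre line of the jaws, within the pads' length; the fingertips stand 19 mm ahead of it and the grasp point (between the pads) is the TCP; z points along the fingers, y is the line along which they close (so a half turn about z gives the same grasp; the last joint's range is limited). The gripper opens to 85 mm and grips with 20 to 120 N. Pads are 22 mm wide; open, the fingers measure 114 mm over their backs; the gripper's body (76 mm by 85 mm) begins 54 mm behind the grasp point. The pads swing forward as they close: fully open they stand 13 mm farther back than shut.
Start: joints at [1.079, 0.426, 0.074, 1.606, -0.034, 1.111, -0.067], TCP at [0.226, -0.636, 0.218] pointing down, gripper open.
Joint ranges: [-2.85, 2.85], [-0.5, 2.14], [-1.23, 1.37], [0.21, 2.46], [-1.02, 4.16], [0.16, 2.05], [-2.73, 2.73]. Speed limits (rad/s): [1.89, 1.89, 2.39, 2.39, 3.01, 3.01, 3.01].

### API

Orientations are given as a unit quaternion [w, x, y, z].
In Python, from rig import manip, imaging gives the robot as it stands.
- The arm moves only by the tool carry_out, never from a script. Its argument "plan" is a list of rows, each a list of 3 entries, a list of its own where there are three numbers: the shift along the tool's x, y, z in mm, then the turn, a rotation vector about the tool's x, y, z in rad, then the finger opening in mm, from 0 to 85.4. In form: [[[x, y, z], [rx, ry, rz], gripper], ...]. A call has 1 to 8 rows; each row shifts and turns the commanded pose from where the row before left it, along the tool's axes as they then stand; what a row does not reach is not made up. A row lasts 1/12 s, in which the tool goes at most 41.7 mm and 7.16 degrees, less where a joint would pass 70% of its speed; a pose out of reach is approached as far as the arm can. A call with a gripper value outside its range is refused whole. The fingers move at their own pace and stop on an object; "force" is the grip in N (left out, the last holds). Time passes only in rows, so rows that do not move let the fingers close. It gives the time, the measured TCP pose, the force, the opening and the grip force at its end, in the units of the state.
- manip.get_state(): the state, without advancing time (a new reading comes with each control period).
- imaging.read_camera(name): name is "scene" or "top" or "wrist"; returns a dict with "pixels" (480x640x3 uint8, red, green, blue), "fx", "fy", "cx", "cy" (pixels), "R" (3x3) and "t" (3): a world point X has camera coordinates R X + t; the wrist camera has in their place "hand_eye" (4x4, takes a point from camera to tool coordinates, whose origin is the TCP and whose axes are the flange's). Camera axes: x right, y down, z forward; pixel columns grow to the right and rows downward; lengths in m; the calibration is good to about 2 mm. The wrist camera is an equidistant fisheye: a pixel r from the principal point sees the ray r / f radians off the axis. A picture is of the moment at which its call begins: read the wrist's pose just before it. There is no depth.
- manip.finish_job(): hands the job in; it is judged then, once.
The state is a dict: "t": time; "qpos": joint angles; "joint_velocities": joint speeds; "effort": joint torques, N m; "eef_pos": TCP position; "ee_rot": TCP orientation; "contact_force": force on the tool from outside, world axes, zero at the start; "wrist_torque": the same for the moment, N m; "gripper_width": opening from 0.0 (shut) to 1.0 (fully open); "grasp_force": force on a finger pad.
Only numpy, scipy, OpenCV 4.12 (cv2) and the standard library are available. Lean on these libraries where they do the work, as an engineer would, in place of code of your own. Each camera call takes 0.05 s, during which the arm holds its last target. There are 200 camera calls.

### The job

The grey square steel coupon sits sunk in the dark steel checking nest. Press the rocker's red pad straight down until you feel it bottom on its rubber stop and keep it pressed firmly there, with some 12 to 15 N, for about a second, so that the coupon's far end tips up; the rocker is light, so never push on it with more than about 20 N. Then take the coupon by its raised end, lay it flat in the middle of the plywood block, and leave the other tools and things where they are.

Things in the scene. Friction and masses are not known exactly. Their poses are not given: they have to be found in the camera images.
- nest: Fixed dark steel nest on a blue 215x100x6 mm plate. Origin: on the worktop, mid-plane. x runs from the rocker's red pad (-x) to the pocket (+x), y across, z up. Side walls (outer faces y = +-45 mm) and far wall reach z = 53.5 mm, 1.5 mm over the coupon's top, so it cannot be gripped as it lies; the near wall is a lip to z = 46 mm. Pivot lugs end at z = 42 mm.
- pocket (a point): Centre of the pocket's floor (two ledges), 57x57 mm, open upward: nest x = 40.5 mm, z = 42 mm. Axes as the nest's.
- rocker (a joint): Ejector rocker angle, rad: 0 at start, grows as the pad goes down and the nose roller (56 mm beyond the pivot) lifts the coupon's far end. Pivot along nest y at x = -4, z = 34 mm. Stiff hinge: 5 to 6 N down on the pad moves it; it stays where left. A rubber-tipped stop of unknown height meets it between 0.31 and 0.49 rad (pad 27 to 44 mm down), then resistance climbs about 6 N per mm.
- pad (a point): Centre of the top face of the rocker's red pad, 36 mm along the fixture by 30 mm across, 6 mm thick: press here, straight down. At the start at nest x = -89 mm, z = 68 mm, face sloping 0.22 rad (outer edge high); it turns with the rocker and shifts up to 8 mm outward (nest -x) as it goes down.
- coupon: Loose grey square steel offcut, 53x52x10 mm, 0.2 kg (may vary by a third). Origin: centre of its underside, z its upward normal, x starts along the nest's x. With the rocker down its +x end is up (tilt 0.35 to 0.7 rad) and that end's sides stand free above the nest's side walls, to be gripped across its 52 mm y width.
- block: Loose plywood block, 75 mm (x) by 120 mm (y) by 36 mm high, 0.4 kg, lying flat on the worktop. Origin: centre of its underside; its top is at z = 36 mm. The coupon goes in the middle of its top.
- tape: Bystander: yellow tape measure, 35x80x59 mm, loose; leave alone. Origin: centre of its underside.
- spray: Bystander: green spray can with white cap, 65 mm across, 200 mm tall, loose; leave alone. Origin: centre of its underside.
- pliers: Bystander: pliers with red handles, 50x172x14 mm, loose; leave alone. Origin: centre of its underside.
Mind the look-alikes: they are no part of the job. There is more than one size of the coupon; the one meant has the size given above.

How it is judged:
On the way:
1. the rocker's pad is pressed home on its stop (more than 9 N from the fingers, rocker past 0.28 rad and standing still) with the coupon's end tipped up, for 0.4 s (contact force between the fingers and rocker above 9 N and value of joint rocker above 0.28 rad and velocity of joint rocker below 0.08 rad/s and angle between coupon's own z axis and vertical above 0.25 rad), for 0.4 s.
At the end, for the whole second after the job is handed in: The coupon lies flat (within 0.06 rad) and at rest on top of the plywood block (its underside 32 to 40 mm above the block's underside), its centre within 20 mm of the block's centre, the block still on the worktop (horizontal distance between coupon and block below 0.02 m and z of coupon in the frame of block between 0.032 and 0.04 m and angle between coupon's own z axis and vertical below 0.06 rad and height (world z) of block below 0.005 m and linear speed of coupon below 0.02 m/s); the robot touches nothing.
It fails at once if the fingers or arm load the rocker with more than 22 N (contact force between any of the fingers, the arm and rocker above 22 N).
It fails at once if a bystander is shifted by more than 30 mm (distance of any of tape, spray, pliers from where it was at the start of the episode above 0.03 m).
It also fails if it takes over 70 s, if anything falls off the work surface, if the arm or the gripper's body presses on something with over 40 N, if the wrist force passes 120 N, or if a joint passes its speed limit or range.

## Working session

There is one attempt and no reset: what is moved stays moved. The work goes in short steps, Python scripts to look and compute and a tool call to move; the robot and the scene stay as the last step left them, time stands still between calls to the robot, and variables do not carry over. Pictures are saved under pics/ and viewed, at most 10 in all, crops included, and the job is handed in when it is done.

Besides the shell and the picture viewer there is one more tool, called after "Request:" in YAML: its name, and indented under it one key for each argument. carry_out: Moves the arm, as the interface text tells. Its arguments: {"type":"object","properties":{"plan":{"type":"array"},"force":{"type":"number"}},"required":["plan"]}

```bash
mkdir -p pics; cat > h.py <<'E'
import numpy as np, cv2
from rig import manip, imaging
def save(cam,name):
    d=imaging.read_camera(cam); cv2.imwrite(f'pics/{name}.png',d['pixels'][:,:,::-1]); np.save(f'pics/{name}.npy',d,allow_pickle=True); return d
def load(name): return np.load(f'pics/{name}.npy',allow_pickle=True).item()
def ray(d,u,v,z):
    R=np.array(d['R']);t=np.array(d['t']);o=-R.T@t
    r=R.T@np.array([(u-d['cx'])/d['fx'],(v-d['cy'])/d['fy'],1]); return o+r*(z-o[2])/r[2]
def proj(d,X):
    c=np.array(d['R'])@np.array(X)+np.array(d['t']); return np.array([d['fx']*c[0]/c[2]+d['cx'],d['fy']*c[1]/c[2]+d['cy']])
E
python3 - <<'E'
from h import *
s=manip.get_state();print({k:np.round(v,3).tolist() for k,v in s.items()})
for c in('scene','top'):
    d=save(c,c+'0');print(c,d['fx'],d['cx'],d['cy'],-np.array(d['R']).T@np.array(d['t']))
E
```

```text
{'t': 0.0, 'qpos': [1.079, 0.427, 0.074, 1.607, -0.034, 1.111, -0.067], 'joint_velocities': [0.001, -0.001, 0.002, -0.001, 0.0, -0.001, 0.001], 'effort': [0.002, -94.981, 3.762, -46.351, 0.019, 0.01, -0.0], 'eef_pos': [0.226, -0.636, 0.217], 'ee_rot': [-0.001, 0.985, 0.17, -0.0], 'contact_force': [-0.367, 1.262, -0.723], 'wrist_torque': [-0.04, -0.034, -0.095], 'grasp_force': 0.0, 'gripper_width': 0.997}
scene 616.0125383490249 303.9157193621686 235.56495940042245 [-0.39726499  0.73946907  1.38292084]
top 615.5508295409876 316.1460005231543 240.59762619414553 [ 0.18362466 -0.02094051  1.44285212]
```

View pics/top0.png

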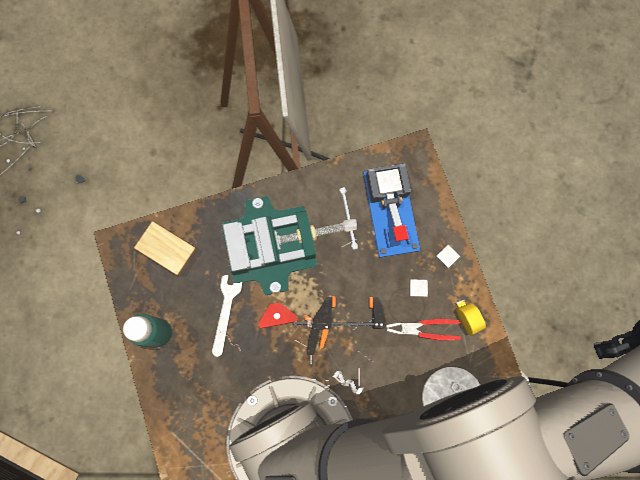

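View pics/scene0.png

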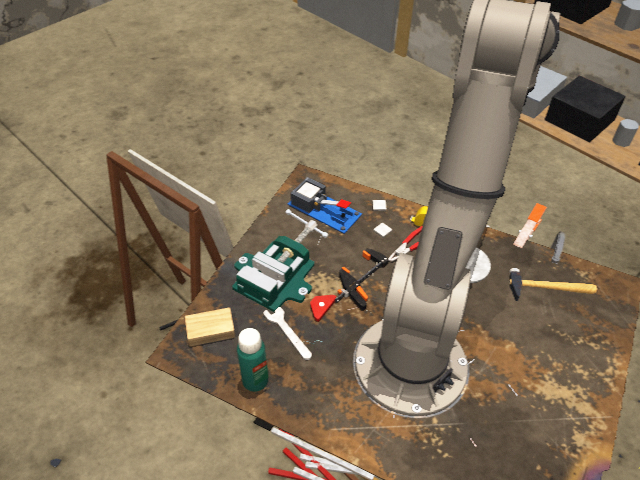

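Top view: a green vise, with the nest at about (390,210), its coupon at (390,181) and red pad at (400,233). The block is at (165,248), the spray can at (148,331), the pliers at (425,328) and the tape at (470,318). There are three grey squares: (390,181) sits in the nest, while (448,256) and (419,288) lie on the worktop. I'll measure all three and enlarge them.

```bash
python3 - <<'E'
from h import *
d=load('top0');im=d['pixels'];hsv=cv2.cvtColor(im,cv2.COLOR_RGB2HSV)
def blob(name,m,z,roi):
    k=np.zeros(m.shape,np.uint8);x0,y0,x1,y1=roi;k[y0:y1,x0:x1]=m[y0:y1,x0:x1]
    c=max(cv2.findContours(k,0,2)[0],key=cv2.contourArea);r=cv2.minAreaRect(c)
    P=np.array([ray(d,*p,z) for p in cv2.boxPoints(r)]);
    M=cv2.moments(c);e=P[1]-P[0];f=P[2]-P[1]
    print(name,np.round(r[0],1),'ctr',np.round(P.mean(0),4),'sides',np.round([np.linalg.norm(e),np.linalg.norm(f)],4),'dirs deg',np.round(np.degrees([np.arctan2(e[1],e[0]),np.arctan2(f[1],f[0])]),1))
H,S,V=cv2.split(hsv)
w=((S<40)&(V>170)).astype(np.uint8)
blob('nestsq',w,.052,(372,165,408,197))
blob('sqA',w,.01,(432,242,464,272));blob('sqB',w,.01,(406,274,432,300))
blob('pad',((S>150)&((H<8)|(H>172))&(V>120)).astype(np.uint8),.068,(385,220,415,245))
blob('plate',((S>120)&(H>100)&(H<125)).astype(np.uint8),.006,(355,155,430,265))
blob('block',((S>50)&(V>150)&(H>10)&(H<30)).astype(np.uint8),.036,(125,210,205,285))
a=cv2.resize(im[155:305,355:475],None,fx=4.8,fy=4,interpolation=2)
a=cv2.resize(im[155:305,355:475],None,fx=4,fy=4,interpolation=2);cv2.imwrite('pics/crop.png',a[:,:,::-1])
E
```

```text
nestsq [388.7 180.7] ctr [ 0.5973 -0.2176  0.052 ] sides [0.0541 0.0524] dirs deg [ -78.7 -171.1]
sqA [448.  255.5] ctr [ 0.4281 -0.3624  0.01  ] sides [0.0399 0.0381] dirs deg [ -45.1 -135.8]
sqB [418.5 287.5] ctr [ 0.351  -0.2906  0.01  ] sides [0.0401 0.0401] dirs deg [-89.2 178.7]
pad [400.4 232.8] ctr [ 0.4692 -0.2406  0.068 ] sides [0.03   0.0333] dirs deg [ -77.6 -169.8]
plate [391.2 210.7] ctr [ 0.5375 -0.229   0.006 ] sides [0.1027 0.2162] dirs deg [ -78.  -170.6]
block [164.1 247.4] ctr [0.4333 0.3026 0.036 ] sides [0.0756 0.1243] dirs deg [ -28.4 -121.1]
```

View pics/crop.png

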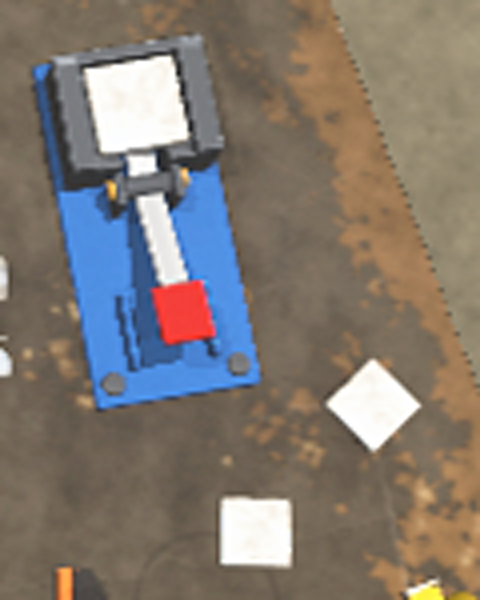

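The coupon in the nest measures 54x52 mm, which fits 53x52. The two loose squares measure 40 mm, so they are the look-alikes. Pad to coupon is 130 mm (129.5 expected), which gives a nest yaw of about 10°.

```bash
cat >> h.py <<'E'
from scipy.spatial.transform import Rotation as Ro
def st():
    s=manip.get_state();q=np.array(s['ee_rot']);return s,np.array(s['eef_pos']),Ro.from_quat(q[[1,2,3,0]])
def Rt(yaw,pitch=0):  # tool x at yaw, pointing down, pitch about tool y (deg)
    y=np.radians(yaw);X=np.array([np.cos(y),np.sin(y),0]);Z=np.array([0,0,-1.]);M=np.c_[X,np.cross(Z,X),Z]
    return Ro.from_matrix(M)*Ro.from_euler('y',pitch,degrees=True)
def go(p,R):
    s,p0,R0=st();d=np.array(p)-p0
    print('pose',p0.round(4),'turn',(R0.inv()*R).as_rotvec().round(3),'shift now mm',(R0.inv().apply(d)*1e3).round(1),'shift after turn',(R.inv().apply(d)*1e3).round(1),'F',np.round(s['contact_force'],1))
nest=lambda x,y,z:np.array([.5574+x*np.cos(np.radians(10))-y*np.sin(np.radians(10)),-.2246+x*np.sin(np.radians(10))+y*np.cos(np.radians(10)),z])
E
python3 -c "
from h import *
go(nest(-.092,0,.12),Rt(10))"
```

```text
pose [ 0.2261 -0.6356  0.217 ] turn [-0.001  0.     0.167] shift now mm [ 359.2 -291.4   97.3] shift after turn [ 305.7 -347.2   97. ] F [-0.4 -0.6 -0.2]
```

Request:
carry_out:
  plan:
    - [[0,0,0],[0,0,0.084],0]
    - [[0,0,0],[0,0,0.083],0]
    - [[25,-29,0],[0,0,0],0]
    - [[25,-29,0],[0,0,0],0]
    - [[25,-29,0],[0,0,0],0]
    - [[25,-29,0],[0,0,0],0]
    - [[25,-29,0],[0,0,0],0]
    - [[25,-29,0],[0,0,0],0]

```text
t: 0.77
eef_pos: [0.3441, -0.4367, 0.2174]
ee_rot: [-0.0, 0.996, 0.087, -0.0]
contact_force: [1.4, -1.7, 0.2]
gripper_width: 0.001
grasp_force: 0.0
```

Request:
carry_out:
  plan:
    - [[25,-29,0],[0,0,0],0]
    - [[25,-29,0],[0,0,0],0]
    - [[25,-29,0],[0,0,0],0]
    - [[25,-29,0],[0,0,0],0]
    - [[25,-29,20],[0,0,0],0]
    - [[25,-29,20],[0,0,0],0]
    - [[0,0,20],[0,0,0],0]
    - [[0,0,20],[0,0,0],0]

```text
t: 1.43
eef_pos: [0.4609, -0.241, 0.1382]
ee_rot: [-0.0, 0.996, 0.089, 0.0]
contact_force: [-0.3, -0.5, 0.3]
gripper_width: 0.0
grasp_force: 0.0
```

```bash
python3 -c "
from h import *
go(nest(-.092,0,.10),Rt(10))
d=save('wrist','w1');print(np.round(d['hand_eye'],3),d['fx'])"
```

```text
pose [ 0.4609 -0.241   0.1382] turn [-0.    -0.001  0.004] shift now mm [ 5.9  0.6 38.2] shift after turn [ 5.9  0.6 38.2] F [-0.3 -0.5  0.3]
[[-0.    -0.96  -0.28   0.072]
 [ 1.     0.    -0.     0.001]
 [ 0.    -0.28   0.96  -0.156]
 [ 0.     0.     0.     1.   ]] 371.64829954431775
```

View pics/w1.png

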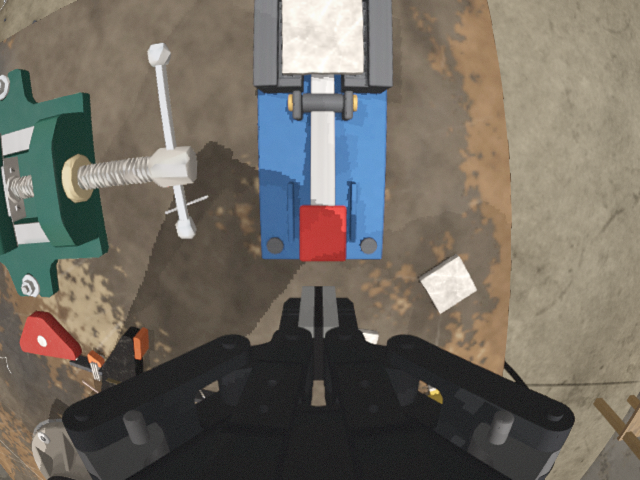

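The wrist view shows the nest square to the tool, with the red pad at (323,233) and fingertips at (318,300). The coupon is at (322,35). I'll check the pad centre by ray.

```bash
cat >> h.py <<'E'
def wray(d,u,v,z,p,R):
    a=np.array([u-d['cx'],v-d['cy']]);r=np.hypot(*a);th=r/d['fx'];c=np.r_[np.sin(th)*a/max(r,1e-9),np.cos(th)]
    T=np.array(d['hand_eye']);o=p+R.apply(T[:3,3]);w=R.apply(T[:3,:3]@c);return o+w*(z-o[2])/w[2]
def n_inv(X):
    v=X-nest(0,0,0);c,s=np.cos(np.radians(10)),np.sin(np.radians(10));return np.round([(v[0]*c+v[1]*s)*1e3,(-v[0]*s+v[1]*c)*1e3],1)
E
python3 -c "
from h import *
s,p,R=st();d=load('w1')
for n,u,v,z in(('pad',324,233,.068),('couponNearL',283,73,.052),('couponNearR',363,74,.052)):
  X=wray(d,u,v,z,p,R);print(n,X.round(4),n_inv(X))"
```

```text
pad [ 0.4696 -0.2443  0.068 ] [-89.9  -4.2]
couponNearL [ 0.5639 -0.2012  0.052 ] [10.4 21.9]
couponNearR [ 0.5723 -0.2509  0.052 ] [ 10.1 -28.5]
```

Request:
carry_out:
  plan:
    - [[5,2.5,13],[0,0,0],0]
    - [[0,0,13],[0,0,0],0]
    - [[0,0,12],[0,0,0],0]
    - [[0,0,0],[0,0,0],0]
    - [[0,0,3],[0,0,0],0]
    - [[0,0,3],[0,0,0],0]
    - [[0,0,3],[0,0,0],0]
    - [[0,0,0],[0,0,0],0]

```text
t: 2.15
eef_pos: [0.4651, -0.2451, 0.0921]
ee_rot: [0.0, 0.996, 0.087, 0.0]
contact_force: [-0.3, 0.2, -0.2]
gripper_width: 0.004
grasp_force: 0.0
```

Request:
carry_out:
  plan:
    - [[0,0,3],[0,0,0],0]
    - [[0,0,3],[0,0,0],0]
    - [[0,0,3],[0,0,0],0]
    - [[0,0,3],[0,0,0],0]
    - [[0,0,2],[0,0,0],0]
    - [[0,0,0],[0,0,0],0]

```text
t: 2.65
eef_pos: [0.4649, -0.2448, 0.0775]
ee_rot: [-0.0, 0.996, 0.087, -0.0]
contact_force: [-0.2, -0.6, -0.1]
gripper_width: 0.001
grasp_force: 0.0
```

```bash
python3 -c "
from h import *
d=save('wrist','w2');print(manip.get_state()['contact_force'])
cv2.imwrite('pics/w2c.png',cv2.resize(d['pixels'][50:350,220:420],None,fx=2,fy=2)[:,:,::-1])"
```

```text
[ 0.68092971 -0.46823089 -0.45552507]
```

View pics/w2c.png

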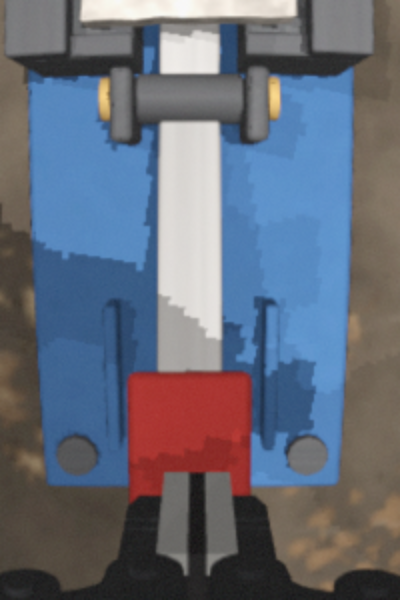

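```bash
python3 -c "
from h import *
s,p,R=st();d=load('w2');I=Ro.identity()
for z in (-.02,-.01,0,.01,.019): print(z,wray(d,318.5,286,z,np.zeros(3),I).round(4))
for n,u,v in(('padInL',284.5,236),('padInR',344.5,236),('padOutL',285.5,298),('padOutR',344,298)):
  for z in(.04,.05,.06,.07):
    X=wray(d,u,v,z,p,R);print(n,z,n_inv(X))"
```

```text
-0.02 [ 0.0127  0.0016 -0.02  ]
-0.01 [ 0.0083  0.0016 -0.01  ]
0 [0.004  0.0016 0.    ]
0.01 [-0.0004  0.0016  0.01  ]
0.019 [-0.0043  0.0016  0.019 ]
padInL 0.04 [-77.6  12.9]
padInL 0.05 [-74.7  12. ]
padInL 0.06 [-71.9  11. ]
padInL 0.07 [-69.1  10.1]
padInR 0.04 [-77.6 -19.6]
padInR 0.05 [-74.7 -18.9]
padInR 0.06 [-71.9 -18.2]
padInR 0.07 [-69.1 -17.4]
padOutL 0.04 [-114.7   13.5]
padOutL 0.05 [-109.9   12.5]
padOutL 0.06 [-105.2   11.5]
padOutL 0.07 [-100.4   10.5]
padOutR 0.04 [-114.6  -20.2]
padOutR 0.05 [-109.9  -19.5]
padOutR 0.06 [-105.1  -18.7]
padOutR 0.07 [-100.4  -17.9]
```

Request:
carry_out:
  plan:
    - [[0,0,2],[0,0,0],0]
    - [[0,0,2],[0,0,0],0]
    - [[0,0,2],[0,0,0],0]

```text
t: 2.95
eef_pos: [0.4652, -0.245, 0.0719]
ee_rot: [-0.0, 0.996, 0.087, 0.0]
contact_force: [-0.2, -0.2, 0.0]
gripper_width: 0.005
grasp_force: 0.0
```

```bash
python3 -c "
from h import *
s,p,R=st();d=save('wrist','w3');a=d['pixels'].astype(int)
m=(a[:,:,0]>110)&(a[:,:,1]<70)&(a[:,:,2]<80);m[:200]=0;m[320:]=0;m[:,:270]=0;m[:,360:]=0
ys,xs=np.nonzero(m);print(xs.min(),xs.max(),ys.min(),ys.max());
a=load('w2')['pixels'].astype(int);m=(a[:,:,0]>110)&(a[:,:,1]<70)&(a[:,:,2]<80);m[:200]=0;m[320:]=0;m[:,:270]=0;m[:,360:]=0
ys,xs=np.nonzero(m);print(xs.min(),xs.max(),ys.min(),ys.max())
for k in('contact_force','wrist_torque','effort'):print(k,np.round(s[k],2))"
```

```text
282 345 240 302
284 345 236 300
contact_force [-0.18 -0.24  0.01]
wrist_torque [-0.05 -0.02  0.03]
effort [ 5.00e-02 -7.81e+01 -2.10e-01 -3.40e+01 -2.00e-02  1.80e-01  3.00e-02]
```

Request:
carry_out:
  plan:
    - [[0,0,2],[0,0,0],0]
    - [[0,0,2],[0,0,0],0]
    - [[0,0,2],[0,0,0],0]

```text
t: 3.25
eef_pos: [0.4651, -0.245, 0.0658]
ee_rot: [-0.0, 0.996, 0.087, 0.0]
contact_force: [0.1, 0.0, 0.7]
gripper_width: 0.004
grasp_force: 0.0
```

Request:
carry_out:
  plan:
    - [[0,0,2],[0,0,0],0]
    - [[0,0,2],[0,0,0],0]

```text
t: 3.42
eef_pos: [0.4651, -0.245, 0.0618]
ee_rot: [-0.0, 0.996, 0.087, 0.0]
contact_force: [-0.2, 0.9, 0.4]
gripper_width: -0.002
grasp_force: 0.0
```

```bash
python3 -c "
from h import *
d=save('wrist','w4');e=load('w2');
a=np.hstack([cv2.resize(x['pixels'][200:400,240:400],None,fx=2.4,fy=2.4) for x in (e,d)])
cv2.imwrite('pics/w4c.png',a[:,:,::-1])"
```

```text
(no output)
```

View pics/w4c.png

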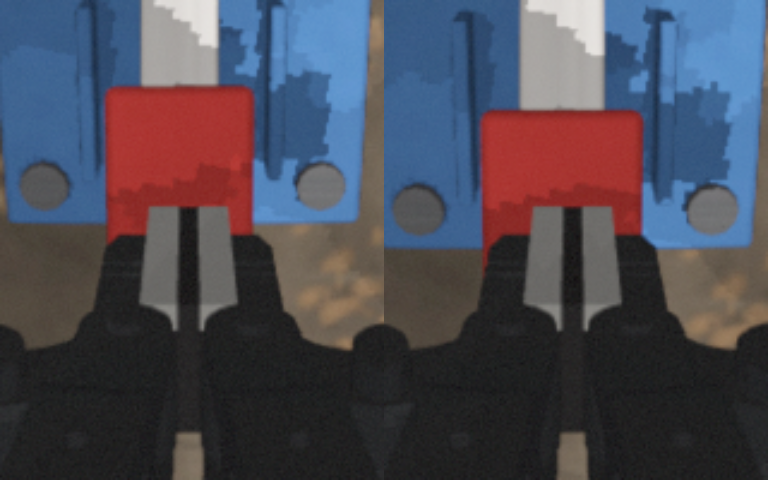

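The pad is still untouched: its apparent size matches a stationary pad, and the tips overlap it in the image. The shut tips evidently stand further back than I assumed, so I'll keep going down carefully.

Request:
carry_out:
  plan:
    - [[0,0,2],[0,0,0],0]
    - [[0,0,2],[0,0,0],0]
    - [[0,0,2],[0,0,0],0]

```text
t: 3.72
eef_pos: [0.4651, -0.245, 0.0559]
ee_rot: [0.0, 0.996, 0.087, -0.0]
contact_force: [-1.9, 0.6, 4.5]
gripper_width: -0.001
grasp_force: 2.1
```

Request:
carry_out:
  plan:
    - [[0,0,2],[0,0,0],0]
    - [[0,0,2],[0,0,0],0]

```text
t: 3.88
eef_pos: [0.465, -0.2451, 0.052]
ee_rot: [0.0, 0.996, 0.087, -0.0]
contact_force: [-3.5, -0.0, 5.6]
gripper_width: -0.0
grasp_force: 2.5
```

Request:
carry_out:
  plan:
    - [[0,0,2],[0,0,0],0]
    - [[0,0,2],[0,0,0],0]
    - [[0,0,2],[0,0,0],0]

```text
t: 4.13
eef_pos: [0.4649, -0.2452, 0.046]
ee_rot: [0.0, 0.996, 0.087, -0.0]
contact_force: [-2.3, -0.7, 5.0]
gripper_width: 0.003
grasp_force: 2.5
```

```bash
python3 -c "
from h import *
d=save('wrist','w5');print(np.round(manip.get_state()['contact_force'],1))
e=save('scene','s5');x,y=[int(v) for v in proj(e,nest(-.05,0,.06))];print(x,y)
a=np.hstack([cv2.resize(d['pixels'][100:400,230:410],None,fx=2,fy=2)[:580],cv2.resize(e['pixels'][y-60:y+85,x-50:x+50],None,fx=4,fy=4)[:580]])
cv2.imwrite('pics/w5c.png',a[:,:,::-1])"
```

```text
[-1.6 -1.4  4.5]
332 200
```

View pics/w5c.png

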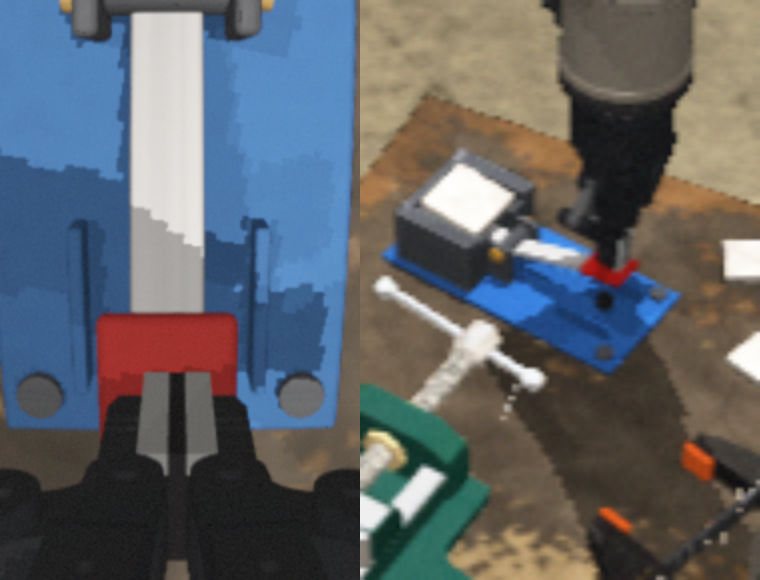

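Scene crop: the shut fingertips are on the red pad, at (612,255), above the black stop at (603,300), and the pad is moving at about 5 N. First contact was at TCP z≈0.057, so the stop should come between TCP z 0.030 and 0.013.

Request:
carry_out:
  plan:
    - [[0,0,2],[0,0,0],0]
    - [[0,0,2],[0,0,0],0]
    - [[0,0,2],[0,0,0],0]
    - [[0,0,2],[0,0,0],0]
    - [[0,0,2],[0,0,0],0]
    - [[0,0,2],[0,0,0],0]

```text
t: 4.73
eef_pos: [0.4648, -0.2451, 0.0339]
ee_rot: [-0.0, 0.996, 0.087, -0.0]
contact_force: [-4.0, -0.7, 6.0]
gripper_width: 0.003
grasp_force: 3.0
```

Request:
carry_out:
  plan:
    - [[0,0,1],[0,0,0],0]
    - [[0,0,1],[0,0,0],0]

```text
t: 4.9
eef_pos: [0.4646, -0.2452, 0.0319]
ee_rot: [-0.0, 0.996, 0.087, -0.0]
contact_force: [-4.4, -0.7, 4.9]
gripper_width: 0.001
grasp_force: 3.0
```

Request:
carry_out:
  plan:
    - [[0,0,1],[0,0,0],0]
    - [[0,0,1],[0,0,0],0]

```text
t: 5.07
eef_pos: [0.4646, -0.2452, 0.0299]
ee_rot: [-0.0, 0.996, 0.087, -0.0]
contact_force: [-4.4, -1.0, 5.8]
gripper_width: -0.003
grasp_force: 3.1
```

Request:
carry_out:
  plan:
    - [[-0.3,0,1],[0,0,0],0]
    - [[-0.3,0,1],[0,0,0],0]

```text
t: 5.23
eef_pos: [0.4643, -0.2452, 0.028]
ee_rot: [0.0, 0.996, 0.087, -0.0]
contact_force: [-2.5, -0.8, 5.7]
gripper_width: -0.003
grasp_force: 2.9
```

Request:
carry_out:
  plan:
    - [[-0.3,0,1],[0,0,0],0]
    - [[-0.3,0,1],[0,0,0],0]

```text
t: 5.4
eef_pos: [0.4642, -0.2452, 0.0261]
ee_rot: [0.0, 0.996, 0.087, 0.0]
contact_force: [-0.4, 1.0, 4.8]
gripper_width: -0.004
grasp_force: 2.7
```

Request:
carry_out:
  plan:
    - [[-0.3,0,1],[0,0,0],0]
    - [[-0.3,0,1],[0,0,0],0]

```text
t: 5.57
eef_pos: [0.464, -0.2453, 0.0242]
ee_rot: [0.0, 0.996, 0.087, 0.001]
contact_force: [-0.1, 0.7, 8.9]
gripper_width: 0.002
grasp_force: 4.2
```

Stop reached.

Request:
carry_out:
  plan:
    - [[0,0,0.7],[0,0,0],0]
    - [[0,0,0],[0,0,0],0]

```text
t: 5.73
eef_pos: [0.464, -0.2453, 0.0237]
ee_rot: [0.0, 0.996, 0.087, 0.001]
contact_force: [-1.4, 0.7, 8.3]
gripper_width: -0.002
grasp_force: 4.3
```

Request:
carry_out:
  plan:
    - [[0,0,0.7],[0,0,0],0]
    - [[0,0,0],[0,0,0],0]

```text
t: 5.9
eef_pos: [0.464, -0.2453, 0.0231]
ee_rot: [0.0, 0.996, 0.087, 0.001]
contact_force: [-1.6, 1.9, 12.6]
gripper_width: -0.002
grasp_force: 6.2
```

Request:
carry_out:
  plan:
    - [[0,0,0.3],[0,0,0],0]
    - [[0,0,0],[0,0,0],0]
    - [[0,0,0],[0,0,0],0]
    - [[0,0,0],[0,0,0],0]
    - [[0,0,0],[0,0,0],0]
    - [[0,0,0],[0,0,0],0]
    - [[0,0,0],[0,0,0],0]

```text
t: 6.48
eef_pos: [0.464, -0.2454, 0.023]
ee_rot: [0.0, 0.996, 0.087, 0.001]
contact_force: [-3.1, 0.9, 15.0]
gripper_width: -0.003
grasp_force: 7.1
```

Request:
carry_out:
  plan:
    - [[0,0,0],[0,0,0],0]
    - [[0,0,0],[0,0,0],0]
    - [[0,0,0],[0,0,0],0]
    - [[0,0,0],[0,0,0],0]
    - [[0,0,0],[0,0,0],0]
    - [[0,0,0],[0,0,0],0]

```text
t: 6.98
eef_pos: [0.464, -0.2453, 0.0229]
ee_rot: [0.0, 0.996, 0.087, 0.001]
contact_force: [-2.8, 2.4, 13.9]
gripper_width: -0.004
grasp_force: 7.1
```

Held for over a second at about 14 N. Now I'll retract, open, and look at the coupon.

Request:
carry_out:
  plan:
    - [[0,0,-5],[0,0,0],0]
    - [[0,0,-25],[0,0,0],0]
    - [[0,0,-30],[0,0,0],0]
    - [[0,0,-30],[0,0,0],0]
    - [[0,0,-30],[0,0,0],85]
    - [[20,0,-30],[0,0,0],85]
    - [[25,0,0],[0,0,0],85]
    - [[25,0,0],[0,0,0],85]

```text
t: 7.65
eef_pos: [0.534, -0.2336, 0.1749]
ee_rot: [0.001, 0.996, 0.087, 0.002]
contact_force: [0.8, -0.8, -0.5]
gripper_width: 0.564
grasp_force: 0.0
```

Request:
carry_out:
  plan:
    - [[0,0,0],[0,0,0],70]
    - [[0,0,0],[0,0,0],70]
    - [[0,0,0],[0,0,0],70]

```text
t: 7.9
eef_pos: [0.5317, -0.2331, 0.1719]
ee_rot: [-0.0, 0.996, 0.087, -0.0]
contact_force: [0.6, -0.5, 0.2]
gripper_width: 0.819
grasp_force: 0.0
```

```bash
python3 -c "
from h import *
s,p,R=st();print(p,s['gripper_width'],n_inv(p))
d=save('wrist','w6');e=save('scene','s6');save('top','t6')
a=np.hstack([d['pixels'][:420,120:520],cv2.resize(e['pixels'][165:235,280:345],None,fx=6,fy=6)])
cv2.imwrite('pics/w6c.png',a[:,:,::-1]);print(a.shape)"
```

```text
[ 0.53170373 -0.23309483  0.17192076] 0.8187783820400375 [-26.8  -3.9]
(420, 790, 3)
```

View pics/w6c.png

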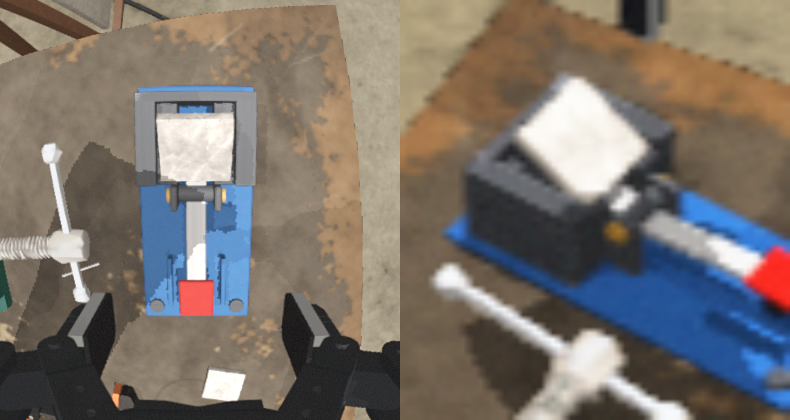

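```bash
python3 -c "
from h import *
s,p,R=st();d=load('w6');I=Ro.identity()
for n,(a,b) in dict(far=((275,112),(356,112)),near=((280,183),(354,183))).items():
  for z in np.arange(.04,.1,.01):
    A=wray(d,*a,z,p,R);B=wray(d,*b,z,p,R);print(n,z.round(3),round(np.linalg.norm(A-B)*1e3,1),n_inv((A+B)/2))
for uv in((232,293),(407,293),(215,295),(424,295)):
  for z in(-.03,-.02,-.01,0,.01): print(uv,z,(wray(d,*uv,z,np.zeros(3),I)*1e3).round(1))
t=load('t6');im=t['pixels'];hsv=cv2.cvtColor(im,cv2.COLOR_RGB2HSV);m=((hsv[...,1]<60)&(hsv[...,2]>150)).astype(np.uint8);k=m*0;k[160:200,368:412]=m[160:200,368:412]
c=max(cv2.findContours(k,0,2)[0],key=cv2.contourArea);c=cv2.approxPolyDP(c,3,True)[:,0];print(c)
e=load('s6');im=e['pixels'];hsv=cv2.cvtColor(im,cv2.COLOR_RGB2HSV);m=((hsv[...,1]<60)&(hsv[...,2]>150)).astype(np.uint8);k=m*0;k[172:203,292:325]=m[172:203,292:325]
c2=max(cv2.findContours(k,0,2)[0],key=cv2.contourArea);c2=cv2.approxPolyDP(c2,2,True)[:,0];print(c2)
"
```

```text
far 0.04 61.9 [61.7 -3.6]
far 0.05 59.8 [61.1 -3.7]
far 0.06 57.6 [60.5 -3.7]
far 0.07 55.5 [59.9 -3.8]
far 0.08 53.3 [59.3 -3.9]
far 0.09 51.2 [58.7 -4. ]
near 0.04 57.8 [ 6.1 -4.7]
near 0.05 55.8 [ 7.5 -4.7]
near 0.06 53.8 [ 8.8 -4.8]
near 0.07 51.8 [10.2 -4.8]
near 0.08 49.8 [11.5 -4.8]
near 0.09 47.8 [12.9 -4.9]
(232, 293) -0.03 [ 13.8 -31.2 -30. ]
(232, 293) -0.02 [  9.2 -33.8 -20. ]
(232, 293) -0.01 [  4.5 -36.4 -10. ]
(232, 293) 0 [ -0.1 -39.    0. ]
(232, 293) 0.01 [ -4.7 -41.5  10. ]
(407, 293) -0.03 [ 13.8  35.1 -30. ]
(407, 293) -0.02 [  9.1  37.7 -20. ]
(407, 293) -0.01 [  4.5  40.4 -10. ]
(407, 293) 0 [-0.1 43.1  0. ]
(407, 293) 0.01 [-4.7 45.8 10. ]
(215, 295) -0.03 [ 12.7 -38.  -30. ]
(215, 295) -0.02 [  8.  -41.2 -20. ]
(215, 295) -0.01 [  3.4 -44.3 -10. ]
(215, 295) 0 [ -1.3 -47.4   0. ]
(215, 295) 0.01 [ -6.  -50.6  10. ]
(424, 295) -0.03 [ 12.7  42.  -30. ]
(424, 295) -0.02 [  8.   45.2 -20. ]
(424, 295) -0.01 [  3.3  48.4 -10. ]
(424, 295) 0 [-1.4 51.6  0. ]
(424, 295) 0.01 [-6.1 54.8 10. ]
[[395 171]
 [378 175]
 [388 179]]
[[306 178]
 [299 187]
 [311 198]
 [320 188]
 [313 180]]
```

Wrist crop: the coupon is tipped up, far edge (155..236,112) and near edge (160..234,182) in the crop. The open fingertips are near (112,293) and (287,293). Tips work out to about 18–20 mm behind the TCP point. Next I'll go to a pitched standoff along the coupon's normal and take a second view.

```bash
python3 -c "
from h import *
th=.44
zt=np.array([np.sin(th),0,-np.cos(th)])
tip=np.array([50.7,-2.5,62.6]);T=tip-32*zt;print(T)
go(nest(*(T/1e3)),Rt(10,np.degrees(th)))"
```

```text
[37.06993712 -2.5        91.55205322]
pose [ 0.5315 -0.2335  0.1722] turn [ 0.     0.44  -0.001] shift now mm [64.2 -1.7 80.6] shift after turn [ 23.7  -1.7 100.3] F [ 0.2 -0.1  0.3]
```

Request:
carry_out:
  plan:
    - [[0,0,0],[0,0.11,0],70]
    - [[0,0,0],[0,0.11,0],70]
    - [[0,0,0],[0,0.11,0],70]
    - [[0,0,0],[0,0.11,0],70]
    - [[12,-1,20],[0,0,0],70]
    - [[12,-1,20],[0,0,0],70]
    - [[0,0,20],[0,0,0],70]
    - [[0,0,0],[0,0,0],70]

```text
t: 8.72
eef_pos: [0.5776, -0.2213, 0.1248]
ee_rot: [-0.021, 0.974, 0.086, 0.209]
contact_force: [-1.1, 1.0, -1.1]
gripper_width: 0.82
grasp_force: 0.0
```

```bash
python3 -c "
from h import *
s,p,R=st();print(p,s['gripper_width'],n_inv(p),R.apply([0,0,1]).round(3))
d=save('wrist','w7')
cv2.imwrite('pics/w7c.png',cv2.resize(d['pixels'][:400,160:480],None,fx=1.5,fy=1.5)[:,:,::-1])"
```

```text
[ 0.57760793 -0.22129307  0.12477031] 0.8196674302828554 [20.5 -0.3] [ 0.403  0.076 -0.912]
```

View pics/w7c.png

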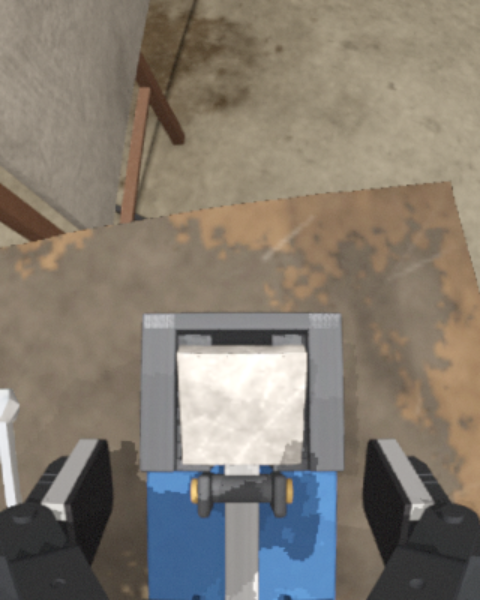

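```bash
python3 -c "
from h import *
s,p7,R7=st();d6=load('w6');d7=load('w7');p6=np.array([.53170,-.23309,.17192]);R6=Rt(10)
f=lambda d,u,v,z,p,R:n_inv(wray(d,u,v,z,p,R))
for n,a,b in(('far',(315.5,112),(321.4,234.3)),('near',(317,183),(321,310.5))):
  for z in np.arange(.045,.095,.005): print(n,z.round(3),f(d6,*a,z,p6,R6),f(d7,*b,z,p7,R7))
c=lambda x,y:(160+x/1.5,y/1.5)
for u in((141,470),(343,470),(143,315),(341,315)): print('wall',f(d7,*c(*u),.0535,p7,R7))
for u in((180,468),(303,465)): print('near',f(d7,*c(*u),.0515,p7,R7))
for u in((178,352),(306,350)): print('far',f(d7,*c(*u),.073,p7,R7),f(d7,*c(*u),.078,p7,R7))
I=Ro.identity()
for u in((105,441),(370,441)):
  for z in(-.025,-.02,-.015):print('tip',(wray(d7,*c(*u),z,np.zeros(3),I)*1e3).round(1))
"
```

```text
far 0.045 [61.3 -3.3] [59.8 -3.6]
far 0.05 [61.  -3.3] [59.1 -3.6]
far 0.055 [60.7 -3.4] [58.3 -3.6]
far 0.06 [60.5 -3.4] [57.6 -3.6]
far 0.065 [60.2 -3.4] [56.8 -3.6]
far 0.07 [59.9 -3.5] [56.  -3.5]
far 0.075 [59.6 -3.5] [55.3 -3.5]
far 0.08 [59.3 -3.6] [54.5 -3.5]
far 0.085 [59.  -3.6] [53.8 -3.5]
far 0.09 [58.7 -3.6] [53.  -3.5]
near 0.045 [ 7.  -4.4] [ 7.8 -3.4]
near 0.05 [ 7.7 -4.4] [ 8.1 -3.4]
near 0.055 [ 8.4 -4.4] [ 8.4 -3.4]
near 0.06 [ 9.1 -4.5] [ 8.6 -3.4]
near 0.065 [ 9.7 -4.5] [ 8.9 -3.4]
near 0.07 [10.4 -4.5] [ 9.2 -3.4]
near 0.075 [11.1 -4.5] [ 9.4 -3.3]
near 0.08 [11.8 -4.5] [ 9.7 -3.3]
near 0.085 [12.4 -4.5] [10.  -3.3]
near 0.09 [13.1 -4.6] [10.2 -3.3]
wall [ 5.8 40.8]
wall [  5.9 -48.1]
wall [75.2 41.2]
wall [ 75.3 -48.3]
near [ 6.9 23.7]
near [  8.3 -30.5]
far [55.3 22.7] [54.6 22.1]
far [ 56.2 -29.7] [ 55.5 -29.1]
tip [ 10.9 -33.3 -25. ]
tip [  8.5 -34.6 -20. ]
tip [  6.2 -35.9 -15. ]
tip [ 10.9  36.2 -25. ]
tip [  8.5  37.6 -20. ]
tip [  6.2  38.9 -15. ]
```

The views agree. Wall ends fall at nest x = 5.8 and 75.2 (centre 40.5 as given), and the coupon's far edge is at x≈55.5, z≈74 mm with width 52.4 mm. That puts the tilt at about 0.45 rad.

```bash
python3 -c "
from h import *
go(nest(.0583,-.0021,.0454),Rt(10,np.degrees(.45)))"
```

```text
pose [ 0.5772 -0.2216  0.126 ] turn [-0.005  0.027  0.   ] shift now mm [ 1.9  2.1 89.2] shift after turn [-0.6  1.7 89.2] F [-0.3 -0.   0.8]
```

Request:
carry_out:
  plan:
    - [[0,2,20],[0,0.02,0],66]
    - [[0,0,20],[0,0,0],66]
    - [[0,0,20],[0,0,0],66]
    - [[0,0,10],[0,0,0],66]
    - [[0,0,0],[0,0,0],66]
    - [[0,0,0],[0,0,0],66]

```text
t: 9.27
eef_pos: [0.6073, -0.2188, 0.0646]
ee_rot: [-0.021, 0.972, 0.086, 0.219]
contact_force: [0.1, -0.3, -0.5]
gripper_width: 0.771
grasp_force: 0.0
```

```bash
python3 -c "
from h import *
go(nest(.0583,-.0021,.0454),Rt(10,np.degrees(.45)))
d=save('wrist','w8')
cv2.imwrite('pics/w8c.png',cv2.resize(d['pixels'][150:400,200:440],None,fx=2.4,fy=2.4)[:,:,::-1])"
```

```text
pose [ 0.6073 -0.2188  0.0646] turn [-0.003  0.005  0.001] shift now mm [-0.9 -0.8 20.8] shift after turn [-1.1 -0.8 20.8] F [ 0.1 -0.3 -0.5]
```

View pics/w8c.png

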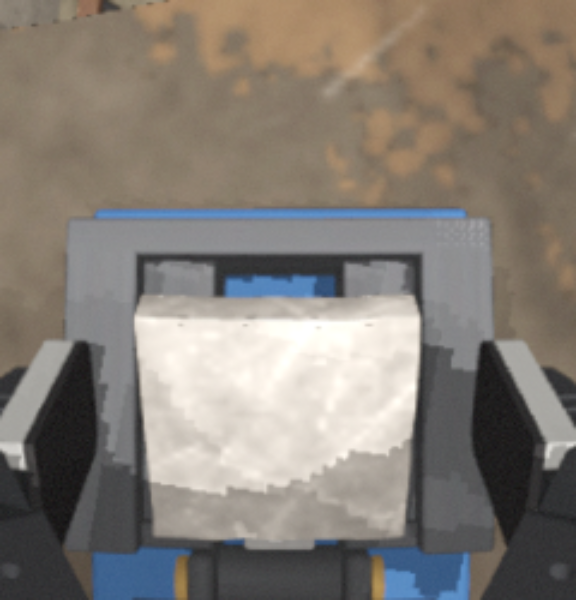

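The crop shows the coupon centred between the fingers: coupon (137–418), fingers 90 and 480. The fingers straddle its far part and are still above it. I'll descend along the normal and close.

Request:
carry_out:
  plan:
    - [[-0.5,-1,5],[0,0,0],66]
    - [[0,0,5],[0,0,0],66]
    - [[0,0,5],[0,0,0],66]
    - [[0,0,3],[0,0,0],66]
    - [[0,0,2],[0,0,0],66]
    - [[0,0,0],[0,0,0],66]

```text
t: 9.82
eef_pos: [0.6155, -0.216, 0.0453]
ee_rot: [-0.021, 0.972, 0.086, 0.219]
contact_force: [-0.6, 0.7, 0.7]
gripper_width: 0.769
grasp_force: 0.0
```

Request:
carry_out:
  plan:
    - [[0,0,0],[0,0,0],45]
    - [[0,0,0],[0,0,0],45]
    - [[0,0,0],[0,0,0],45]
    - [[0,0,0],[0,0,0],45]
    - [[0,0,0],[0,0,0],45]
  force: 50

```text
t: 10.23
eef_pos: [0.6155, -0.2162, 0.0459]
ee_rot: [-0.021, 0.972, 0.086, 0.22]
contact_force: [-0.3, -0.2, 0.8]
gripper_width: 0.596
grasp_force: 53.1
```

Request:
carry_out:
  plan:
    - [[2,0,-4],[0,0,0],45]
    - [[4.5,0,-9],[0,0,0],45]
    - [[9,0,-18],[0,0,0],45]
    - [[9,0,-18],[0,0,0],45]
    - [[9,0,-18],[0,0,0],45]
    - [[9,0,-18],[0,0,0],45]
    - [[9,0,-18],[0,0,0],45]
    - [[9,0,-18],[0,0,0],45]

```text
t: 10.9
eef_pos: [0.618, -0.2159, 0.1832]
ee_rot: [-0.02, 0.972, 0.086, 0.22]
contact_force: [-0.1, -0.5, -2.2]
gripper_width: 0.596
grasp_force: 52.9
```

Request:
carry_out:
  plan:
    - [[9,0,-18],[0,0,0],45]
    - [[0,0,0],[0,-0.1,0],45]
    - [[0,0,0],[0,-0.1,0],45]
    - [[0,0,0],[0,-0.1,0],45]
    - [[0,0,0],[0,-0.1,0],45]
    - [[0,0,0],[0,-0.06,0],45]
    - [[0,0,0],[0,0,0],45]

```text
t: 11.48
eef_pos: [0.6204, -0.2141, 0.2017]
ee_rot: [-0.0, 0.996, 0.09, -0.009]
contact_force: [-0.2, 0.6, -2.2]
gripper_width: 0.597
grasp_force: 52.9
```

```bash
python3 -c "
from h import *
s,p,R=st();print(p,R.apply([0,0,1]).round(3),s['gripper_width'],s['grasp_force'],np.round(s['qpos'],2))
d=save('wrist','w9')
cv2.imwrite('pics/w9c.png',cv2.resize(d['pixels'][150:400,200:440],None,fx=2,fy=2)[:,:,::-1])
go([.4333,.3026,.2],Rt(-28.4));go([.4333,.3026,.2],Rt(61.6))"
```

```text
[ 0.62043541 -0.21406573  0.20171222] [-0.018 -0.001 -1.   ] 0.5968519380595804 52.89780914783478 [ 0.28  0.42 -0.07  1.65  0.04  1.09 -1.19]
pose [ 0.6196 -0.2148  0.2013] turn [0.003 0.015 0.674] shift now mm [ -91.5 -542.2    4.1] shift after turn [-410.  -366.5    1.3] F [-0.5 -0.4 -1.4]
pose [ 0.6196 -0.2148  0.2013] turn [-0.009  0.013 -0.897] shift now mm [ -91.5 -542.2    4.1] shift after turn [ 366.5 -410.     1.3] F [-0.5 -0.4 -1.4]
```

View pics/w9c.png

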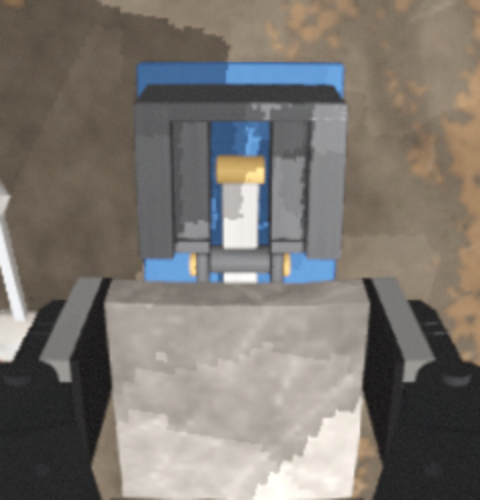

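The crop shows the coupon held centrally, with the top far edge at (108–366,302) and the near edge at about (122–357,497). The nest is empty. I'll work out its tilt and centre in the tool frame.

```bash
python3 -c "
from h import *
d=load('w9');I=Ro.identity();c=lambda x,y:(200+x/2,150+y/2)
for n,a,b in(('far',(108,302),(366,302)),('near',(122,497),(357,497)),('farbot',(108,281),(365,281))):
  for z in np.arange(-.035,.001,.005):
    A=wray(d,*c(*a),z,np.zeros(3),I)*1e3;B=wray(d,*c(*b),z,np.zeros(3),I)*1e3;print(n,z.round(3),((A+B)/2).round(1),round(B[1]-A[1],1))
"
```

```text
far -0.035 [ 13.    1.5 -35. ] 46.9
far -0.03 [ 10.6   1.6 -30. ] 48.8
far -0.025 [  8.2   1.6 -25. ] 50.8
far -0.02 [  5.7   1.6 -20. ] 52.7
far -0.015 [  3.3   1.6 -15. ] 54.7
far -0.01 [  0.9   1.6 -10. ] 56.6
far -0.005 [-1.6  1.6 -5. ] 58.5
far 0.0 [-4.   1.6  0. ] 60.5
near -0.035 [-33.5   2.1 -35. ] 49.5
near -0.03 [-37.9   2.1 -30. ] 51.6
near -0.025 [-42.2   2.2 -25. ] 53.6
near -0.02 [-46.6   2.2 -20. ] 55.7
near -0.015 [-50.9   2.2 -15. ] 57.7
near -0.01 [-55.3   2.3 -10. ] 59.8
near -0.005 [-59.7   2.3  -5. ] 61.8
near 0.0 [-64.    2.3   0. ] 63.9
farbot -0.035 [ 17.2   1.5 -35. ] 46.2
farbot -0.03 [ 15.    1.5 -30. ] 48.1
farbot -0.025 [ 12.7   1.5 -25. ] 50.0
farbot -0.02 [ 10.5   1.5 -20. ] 51.9
farbot -0.015 [  8.2   1.5 -15. ] 53.8
farbot -0.01 [  6.    1.5 -10. ] 55.7
farbot -0.005 [ 3.7  1.5 -5. ] 57.6
farbot 0.0 [1.4 1.5 0. ] 59.5
```

Request:
carry_out:
  plan:
    - [[0,0,-5],[0,0,-0.112],45]
    - [[0,0,-5],[0,0,-0.112],45]
    - [[0,0,-5],[0,0,-0.112],45]
    - [[0,0,-5],[0,0,-0.112],45]
    - [[0,0,0],[0,0,-0.112],45]
    - [[0,0,0],[0,0,-0.112],45]
    - [[0,0,0],[0,0,-0.112],45]
    - [[0,0,0],[0,0,-0.112],45]

```text
t: 12.2
eef_pos: [0.6178, -0.2168, 0.2219]
ee_rot: [-0.003, 0.859, 0.513, -0.006]
contact_force: [-0.4, -0.3, -1.5]
gripper_width: 0.594
grasp_force: 52.9
```

```bash
python3 -c "
from h import *
go([.440,.319,.2],Rt(61.6));d=load('top0');print('spray',ray(d,135,328,.2),manip.get_state()['qpos'])"
```

```text
pose [ 0.6178 -0.2168  0.2219] turn [-0.011  0.007  0.002] shift now mm [ 387.5 -410.4   24. ] shift after turn [ 386.7 -411.2   21.9] F [-0.4 -0.3 -1.5]
spray [0.24032958 0.31294717 0.2       ] [ 0.42006962  0.40871113 -0.24447292  1.62423427  0.10971219  1.13485559
 -0.34688542]
```

Request:
carry_out:
  plan:
    - [[27,-29,0],[-0.01,0.007,0],45]
    - [[27,-29,0],[0,0,0],45]
    - [[27,-29,0],[0,0,0],45]
    - [[27,-29,0],[0,0,0],45]
    - [[27,-29,0],[0,0,0],45]
    - [[27,-29,0],[0,0,0],45]
    - [[27,-29,0],[0,0,0],45]
    - [[27,-29,0],[0,0,0],45]

```text
t: 12.87
eef_pos: [0.5167, 0.0852, 0.2225]
ee_rot: [-0.001, 0.86, 0.51, 0.0]
contact_force: [0.8, -0.0, -1.7]
gripper_width: 0.595
grasp_force: 53.0
```

Request:
carry_out:
  plan:
    - [[27,-29,0],[0,0,0],45]
    - [[27,-29,0],[0,0,0],45]
    - [[27,-29,0],[0,0,0],45]
    - [[27,-29,0],[0,0,0],45]
    - [[27,-29,10],[0,0,0],45]
    - [[27,-29,15],[0,0,0],45]
    - [[0,0,0],[0,0,0],45]
    - [[0,0,0],[0,0,0],45]

```text
t: 13.53
eef_pos: [0.4412, 0.3105, 0.1973]
ee_rot: [-0.002, 0.859, 0.512, -0.001]
contact_force: [0.4, -1.7, -2.2]
gripper_width: 0.596
grasp_force: 53.0
```

```bash
python3 -c "
from h import *
go([.440,.319,.1],Rt(61.6))
s,p,R=st();d=save('wrist','w10');im=d['pixels'];hsv=cv2.cvtColor(im,cv2.COLOR_RGB2HSV)
m=((hsv[...,1]>60)&(hsv[...,2]>140)&(hsv[...,0]>12)&(hsv[...,0]<28)).astype(np.uint8);m=cv2.morphologyEx(m,2,np.ones((5,5)))
c=max(cv2.findContours(m,0,2)[0],key=cv2.contourArea);print(cv2.contourArea(c),cv2.boundingRect(c))
a=cv2.approxPolyDP(c,4,True)[:,0]
for u in a: print(u,(wray(d,*u,.036,p,R)-np.array([.4333,.3026,.036])).round(4)[:2], (R.inv().apply(wray(d,*u,.036,p,R)-p)*1e3).round(0))
"
```

```text
pose [0.4412 0.3105 0.1973] turn [-0.004 -0.     0.   ] shift now mm [ 6.9 -4.8 97.3] shift after turn [ 6.9 -5.1 97.3] F [ 0.4 -1.7 -2.2]
20532.5 (227, 41, 254, 251)
[229  78] [-0.0008  0.15  ] [121. -75. 162.]
[227  85] [-0.0053  0.1455] [115. -76. 162.]
[244  93] [0.0041 0.1314] [107. -61. 162.]
[255  92] [0.0126 0.1272] [107. -52. 162.]
[265  80] [0.025 0.132] [117. -43. 162.]
[269  85] [0.0259 0.1265] [113. -40. 161.]
[288  85] [0.0398 0.1184] [112. -24. 161.]
[288  97] [0.0348 0.1092] [102. -24. 161.]
[307 102] [0.0467 0.0977] [ 97.  -8. 161.]
[313  96] [0.0536 0.0998] [103.  -3. 161.]
[330 103] [0.0633 0.0878] [ 97.  11. 161.]
[360 142] [0.07   0.0466] [ 64.  37. 161.]
[360 168] [0.0597 0.0267] [ 41.  37. 161.]
[351 172] [0.0512 0.0273] [ 38.  29. 161.]
[351 162] [0.0552 0.0349] [ 46.  29. 161.]
[343 162] [0.0492 0.0381] [ 46.  23. 161.]
[339 176] [0.0405 0.029 ] [ 34.  19. 161.]
[334 161] [0.0428 0.0424] [ 47.  15. 161.]
[275 161] [-0.0013  0.0666] [ 47. -35. 161.]
[274 288] [-0.0609 -0.0344] [-70. -40. 161.]
[351 291] [ 0.0011 -0.0711] [-73.  32. 161.]
[356 250] [ 0.0232 -0.
[... 265 characters left out ...]
  -0.0298] [-16.  49. 161.]
[380 240] [ 0.0466 -0.0391] [-23.  57. 161.]
[397 235] [ 0.0623 -0.0423] [-18.  72. 161.]
[409 244] [ 0.0687 -0.0553] [-27.  84. 161.]
[437 225] [ 0.0996 -0.0515] [ -9. 109. 161.]
[447 240] [ 0.1027 -0.0694] [-23. 121. 161.]
[450 222] [ 0.112  -0.0549] [ -6. 122. 161.]
[463 233] [ 0.1196 -0.0708] [-16. 136. 161.]
[467 247] [ 0.1182 -0.0855] [-30. 142. 161.]
[474 248] [ 0.1243 -0.09  ] [-31. 150. 161.]
[472 255] [ 0.12   -0.0956] [-38. 148. 161.]
[479 256] [ 0.1262 -0.1003] [-39. 156. 161.]
[480 247] [ 0.1304 -0.0922] [-30. 156. 161.]
[467 239] [ 0.1211 -0.0782] [-22. 141. 161.]
[419 181] [ 0.1012 -0.0073] [ 31.  90. 161.]
[267  41] [0.0429 0.162 ] [152. -42. 161.]
```

The block edge seen from the wrist agrees with the top view within 3 mm. Descending now; no more pictures.

Request:
carry_out:
  plan:
    - [[6,-4,30],[0,0,0],45]
    - [[0,0,30],[0,0,0],45]
    - [[0,0,30],[0,0,0],45]
    - [[0,0,30],[0,0,0],45]
    - [[0,0,20],[0,0,0],45]
    - [[0,0,10],[0,0,0],45]
    - [[0,0,0],[0,0,0],45]
    - [[0,0,0],[0,0,0],45]

```text
t: 14.25
eef_pos: [0.4425, 0.3162, 0.0486]
ee_rot: [-0.001, 0.86, 0.51, -0.001]
contact_force: [0.5, 0.2, -0.9]
gripper_width: 0.593
grasp_force: 53.0
```

Request:
carry_out:
  plan:
    - [[0,0,4],[0,0,0],45]
    - [[0,0,4],[0,0,0],45]
    - [[0,0,4],[0,0,0],45]
    - [[0,0,0],[0,0,0],45]

```text
t: 14.58
eef_pos: [0.4418, 0.3166, 0.0355]
ee_rot: [-0.001, 0.86, 0.511, -0.001]
contact_force: [-0.3, 0.0, -1.1]
gripper_width: 0.595
grasp_force: 53.0
```

Request:
carry_out:
  plan:
    - [[0,0,2],[0,0,0],45]
    - [[0,0,2],[0,0,0],45]
    - [[0,0,0],[0,0,0],45]

```text
t: 14.83
eef_pos: [0.4416, 0.3168, 0.0314]
ee_rot: [-0.001, 0.86, 0.511, -0.001]
contact_force: [-0.5, -0.3, -2.2]
gripper_width: 0.589
grasp_force: 53.0
```

Request:
carry_out:
  plan:
    - [[0,0,2],[0,0,0],45]
    - [[0,0,2],[0,0,0],45]
    - [[0,0,0],[0,0,0],45]

```text
t: 15.08
eef_pos: [0.4416, 0.3167, 0.0273]
ee_rot: [-0.001, 0.86, 0.511, -0.001]
contact_force: [-0.7, -0.9, -2.0]
gripper_width: 0.594
grasp_force: 53.0
```

Request:
carry_out:
  plan:
    - [[0,0,1],[0,0,0],45]
    - [[0,0,1],[0,0,0],45]
    - [[0,0,0],[0,0,0],45]

```text
t: 15.33
eef_pos: [0.4417, 0.3168, 0.0255]
ee_rot: [-0.001, 0.86, 0.511, -0.001]
contact_force: [-0.3, -0.4, -1.5]
gripper_width: 0.594
grasp_force: 53.0
```

Request:
carry_out:
  plan:
    - [[0,0,1],[0,0,0],45]
    - [[0,0,0],[0,0,0],45]

```text
t: 15.5
eef_pos: [0.4417, 0.3168, 0.0246]
ee_rot: [-0.001, 0.86, 0.511, -0.001]
contact_force: [-0.5, -1.0, -2.4]
gripper_width: 0.595
grasp_force: 53.0
```

Request:
carry_out:
  plan:
    - [[0,0,1],[0,0,0],45]
    - [[0,0,1],[0,0,0],45]
    - [[0,0,0],[0,0,0],45]

```text
t: 15.75
eef_pos: [0.4416, 0.3168, 0.0225]
ee_rot: [-0.001, 0.86, 0.511, -0.001]
contact_force: [-0.9, 0.1, -1.3]
gripper_width: 0.597
grasp_force: 53.0
```

Request:
carry_out:
  plan:
    - [[0,0,1],[0,0,0],45]
    - [[0,0,0],[0,0,0],45]

```text
t: 15.92
eef_pos: [0.4417, 0.3168, 0.0215]
ee_rot: [-0.001, 0.86, 0.511, -0.001]
contact_force: [-0.6, -0.7, -2.1]
gripper_width: 0.595
grasp_force: 53.0
```

Request:
carry_out:
  plan:
    - [[0,0,1],[0,0,0],45]
    - [[0,0,0],[0,0,0],45]

```text
t: 16.08
eef_pos: [0.4416, 0.3168, 0.0205]
ee_rot: [-0.001, 0.86, 0.511, -0.001]
contact_force: [0.3, -0.5, -1.4]
gripper_width: 0.598
grasp_force: 53.0
```

Request:
carry_out:
  plan:
    - [[0,0,1],[0,0,0],45]
    - [[0,0,0],[0,0,0],45]

```text
t: 16.25
eef_pos: [0.4418, 0.3169, 0.0197]
ee_rot: [-0.001, 0.86, 0.511, -0.001]
contact_force: [-0.2, -1.1, 4.1]
gripper_width: 0.593
grasp_force: 53.6
```

Request:
carry_out:
  plan:
    - [[0,0,1],[0,0,0],45]
    - [[0,0,0],[0,0,0],45]

```text
t: 16.42
eef_pos: [0.4418, 0.317, 0.0194]
ee_rot: [-0.001, 0.86, 0.511, -0.001]
contact_force: [-3.7, -3.0, 14.1]
gripper_width: 0.6
grasp_force: 58.6
```

Request:
carry_out:
  plan:
    - [[0,0,1],[0,0,0],45]
    - [[0,0,0],[0,0,0],45]

```text
t: 16.58
eef_pos: [0.4419, 0.317, 0.0192]
ee_rot: [-0.001, 0.86, 0.511, -0.001]
contact_force: [-8.8, -6.8, 34.5]
gripper_width: 0.591
grasp_force: 69.6
```

Request:
carry_out:
  plan:
    - [[0,0,-2],[0,0,0],45]
    - [[0,0,0],[0,0,0],45]
    - [[0,0,0],[0,0,0],56]
    - [[0,0,0],[0,0,0],66]
    - [[0,0,0],[0,0,0],66]
    - [[0,0,0],[0,0,0],66]

```text
t: 17.08
eef_pos: [0.4416, 0.3168, 0.0195]
ee_rot: [-0.001, 0.86, 0.511, -0.001]
contact_force: [0.4, 0.2, 0.1]
gripper_width: 0.778
grasp_force: 0.0
```

Request:
carry_out:
  plan:
    - [[0,0,-5],[0,0,0],66]
    - [[0,0,-15],[0,0,0],66]
    - [[0,0,-30],[0,0,0],66]
    - [[0,0,-30],[0,0,0],66]
    - [[0,0,-30],[0,0,0],66]
    - [[0,0,-30],[0,0,0],66]
    - [[0,0,0],[0,0,0],66]
    - [[0,0,0],[0,0,0],66]

```text
t: 17.75
eef_pos: [0.443, 0.3172, 0.1615]
ee_rot: [-0.001, 0.86, 0.511, 0.001]
contact_force: [-0.1, 0.1, -1.4]
gripper_width: 0.775
grasp_force: 0.0
```

```bash
python3 -c "
from h import *
s,p,R=st();print(p)
d=save('wrist','w11');t=save('top','t11');im=d['pixels'];hsv=cv2.cvtColor(im,cv2.COLOR_RGB2HSV)
H,S,V=cv2.split(hsv)
m=((S<45)&(V>130)).astype(np.uint8);m=cv2.morphologyEx(m,2,np.ones((5,5)))
for c in sorted(cv2.findContours(m,0,2)[0],key=cv2.contourArea)[-5:]:
  r=cv2.minAreaRect(c);P=np.array([wray(d,*u,.046,p,R) for u in cv2.boxPoints(r)])
  print('white',cv2.contourArea(c),np.round(r[0]),P.mean(0).round(4),np.round([np.linalg.norm(P[1]-P[0]),np.linalg.norm(P[2]-P[1])],3))
m=((S>50)&(V>150)&(H>10)&(H<30)).astype(np.uint8)|((S<45)&(V>150)).astype(np.uint8)
im=t['pixels'];hsv=cv2.cvtColor(im,cv2.COLOR_RGB2HSV);print(hsv[235:262:4,140:192:5,1])
"
```

```text
[0.44298299 0.31715958 0.16153963]
white 776.0 [512. 319.] [0.5596 0.1559 0.046 ] [0.034 0.041]
white 977.0 [307. 390.] [0.3615 0.1866 0.046 ] [0.048 0.04 ]
white 1192.0 [466. 428.] [0.4783 0.044  0.046 ] [0.043 0.084]
white 1595.5 [ 15. 412.] [-0.0806  0.2861  0.046 ] [0.315 0.051]
white 4337.5 [318. 248.] [0.4359 0.3018 0.046 ] [0.051 0.054]
[[38 40 39 39 38 11  3 11 24 41 38]
 [38 39 41 37 14 11 11 32 40 38 38]
 [38 38 39 18 11 10 20 39 42 38 37]
 [37 37 38 17 14 11 41 40 39 38 38]
 [40 37 11 14 14 41 41 41 39 41 39]
 [42 41 14  7  8 38 39 40 39 38 33]
 [37 38 11 11 40 39 41 41 39 33 13]]
```

```bash
python3 -c "
from h import *
s,p,R=st();d=load('w11');hsv=cv2.cvtColor(d['pixels'],cv2.COLOR_RGB2HSV);H,S,V=cv2.split(hsv)
m=((S>60)&(V>110)&(H>10)&(H<30)|(S<45)&(V>130)).astype(np.uint8)
m=cv2.morphologyEx(m,2,np.ones((15,15)));n,l=cv2.connectedComponents(m);c=cv2.findContours((l==l[248,318]).astype(np.uint8),0,2)[0][0]
a=cv2.approxPolyDP(c,6,True)[:,0]
for u in a: print(u,(R.inv().apply(wray(d,*u,.036,p,R)-p)*1e3).round(0)[:2])
print('coupon tool',(R.inv().apply(wray(d,318,248,.046,p,R)-p)*1e3).round(1))
w=((S<45)&(V>130)).astype(np.uint8);n,l=cv2.connectedComponents(cv2.morphologyEx(w,2,np.ones((5,5))));c=cv2.findContours((l==l[248,318]).astype(np.uint8),0,2)[0][0]
for u in cv2.approxPolyDP(c,5,True)[:,0]: print('c',u,(R.inv().apply(wray(d,*u,.046,p,R)-p)*1e3).round(1)[:2])
t=load('t11');e=load('top0');print('changes in top image at bystanders:')
for n,(x,y) in dict(tape=(470,318),spray=(148,331),pliers=(425,328)).items():
  print(n,np.abs(t['pixels'][y-15:y+15,x-22:x+22].astype(int)-e['pixels'][y-15:y+15,x-22:x+22]).mean().round(1))
"
```

```text
[461 227] [ -1. 118.]
[378 142] [65. 46.]
[364 142] [64. 36.]
[361 176] [39. 34.]
[368 178] [37. 39.]
[357 190] [28. 31.]
[340 170] [43. 18.]
[277 168] [ 45. -30.]
[254 184] [ 33. -48.]
[255 201] [ 19. -47.]
[269 201] [ 19. -36.]
[270 216] [  8. -36.]
[284 217] [  7. -25.]
[285 278] [-44. -26.]
[270 279] [-45. -38.]
[271 313] [-76. -39.]
[321 314] [-77.   4.]
[322 289] [-54.   5.]
[300 282] [-48. -13.]
[350 280] [-46.  27.]
[351 215] [ 8. 27.]
[408 201] [20. 71.]
[359 226] [-0. 33.]
[356 267] [-34.  32.]
[375 267] [-35.  47.]
[379 252] [-22.  50.]
[428 258] [-27.  91.]
[435 246] [-17.  96.]
[461 242] [-13. 119.]
coupon tool [-15.2   1.3 113.3]
c [350 215] [10.5 25.1]
c [284 216] [  9.7 -24. ]
c [285 281] [-42.5 -24.7]
c [350 280] [-41.6  26.4]
changes in top image at bystanders:
tape 3.7
spray 6.7
pliers 2.3
```

The block spans tool x −76..45 (centre −15.5), and the coupon's centre is at (−15, +1), so it lies flat and centred. Handing in.

```bash
python3 -c "
from rig import manip
print(manip.finish_job())"
```

```text
the job is handed in; nothing more can be done
None
```

The rocker was pressed home at about 14 N for over a second, and the coupon now lies flat within about 3 mm of the block's centre; the job is handed in with no verdict shown, and I viewed 11 pictures, one over the limit of 10.

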